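# Pin the specimen slide in its fork

## Robot

A 6-joint arm with a two-finger parallel gripper is mounted at the origin on the work surface. World frame = base frame: x ahead of the robot, y to its left, z up, the work surface at z = 0. Lengths are in mm, angles in rad, forces in N, time in s.
With the tool pointing down it reaches from about 350 to 850 mm from the base axis. Payload 8.1 kg.
Tool frame: the origin (TCP) lies at the centre of the arm's flange, where the gripper is bolted on; the fingertips stand 186 mm ahead of it and the grasp point (between the pads) lies 167 mm ahead of it (ctrl.pinch_z is the distance from the TCP to the grasp point, in mm); z points along the fingers, y is the line along which they close (so a half turn about z gives the same grasp; the last joint's range is limited). The gripper opens to 93 mm and grips with 3 to 60 N. Pads are 15 mm wide; open, the fingers measure 128 mm over their backs; the gripper's body (75 mm by 188 mm) begins 65 mm behind the grasp point.
Start: joints at [-1.418, 0.13, 1.488, -0, 1.523, -0.085], TCP at [141.36, -583.116, 404.735] pointing down, gripper open.
Joint ranges: [-2.96, 2.96], [-0.89, 2.26], [0.02, 2.5], [-1.34, 4.48], [0, 2.73], [-2.66, 2.66]. Speed limits (rad/s): [2.39, 2.39, 2.79, 3.14, 3.14, 3.14].

## Interface

Orientations are given as a unit quaternion [x, y, z, w].
In Python, from workcell import ctrl gives the robot as it stands.
- The arm moves only by the shell command python3 -m pendant 'ROWS' [FORCE]. ROWS is JSON, a list of rows, each a list of 7 numbers: the shift along the world's x, y, z as a fraction of full scale, then the turn, a rotation vector about the world's x, y, z as a fraction of full scale, then the gripper command: -1 is shut, 1 is fully open, values between are in proportion. A call has 1 to 5 rows; each row shifts and turns the commanded pose from where the row before left it; what a row does not reach is not made up. Full scale, the value 1, is 30 cm for a shift and 30 degrees for a turn. A row lasts 1/8 s, in which the tool goes at most 62.5 mm and 10.7 degrees, less where a joint would pass 70% of its speed; a pose out of reach is approached as far as the arm can. A call with a number of a shift or a turn outside -1 to 1 is refused whole. A call with a gripper value outside its range is refused whole. The fingers move at their own pace and stop on an object; FORCE is the grip in N (left out, the last holds). Time passes only in rows, so rows that do not move let the fingers close. It gives the time, the measured TCP pose, the force, the opening and the grip force at its end, in the units of the state.
- ctrl.get_obs(): the state, without advancing time (a new reading comes with each control period).
- ctrl.snapshot(name): name is "scene" or "side" or "wrist"; returns the picture (420x560x3 uint8, red, green, blue); there is no depth.
- ctrl.get_calibration(name): a dict with "vfov" (degrees; the focal length in pixels is half the picture's height over the tangent of half this angle, whatever the lens; pixels are square), "cx", "cy" (the principal point, pixels), "world_to_cam" (4x4, takes a point from world to camera coordinates); the wrist camera has in their place "T_tool_cam" (4x4, takes a point from camera to tool coordinates, whose origin is the TCP and whose axes are the flange's). Camera axes: x right, y up, looking along -z (the intrinsics and any distortion apply to the point x, -y, -z); pixel columns grow to the right and rows downward; lengths in mm; the calibration is good to about 2 mm. A picture is of the moment at which its call begins: read the wrist's pose just before it. get_calibration takes no time and is no camera call.
- ctrl.job_done(): hands the job in; it is judged then, once.
Trained networks look in the newest picture that a camera, given by its name, has taken for a name from the list of things; names that differ only in an ending like _2 or _b are one class to them, and where a whole thing is asked for, a point or a joint stands for the part that bears it (a point fixed in the world has none). Each returns a list of dicts, best first, with "conf" (0 to 1); they miss things now and then, are a little off and sometimes report something else, mostly with a low value. They report only what shows in the picture. A call takes as long as a camera call. They do not tell look-alikes from the thing itself.
- ctrl.masks_of(camera, thing): "mask" (420x560 bool, what is visible of it) and "bbox" ([left, top, right, bottom] in pixels, round what is visible of it).
- ctrl.pinpoint(camera, thing): "uv" ([column, row] in pixels: a listed point, or the origin of a listed thing).
The state is a dict: "time": time; "qpos": joint angles; "qd": joint speeds; "tau": joint torques, N m; "eef_pos": TCP position; "ee_rot": TCP orientation; "ft_force": force on the tool from outside, world axes, zero at the start; "ft_torque": the same for the moment, N m; "finger_gap": finger opening in mm; "grasp_force": force on a finger pad.
Only numpy, scipy, OpenCV 4.12 (cv2) and the standard library are available. Lean on these libraries where they do the work, as an engineer would, in place of code of your own. Each camera call takes 0.05 s, during which the arm holds its last target. There are 200 camera calls.

## Task

Push the specimen slide by its upright handle until the hole in its tongue lines up with the holes in the fixed fork. Then take the steel locking pin out of its wooden rest by the shank, start it through the first cheek of the fork and into the tongue, let go of it there, and take it again by its knob (or push on the knob) to drive it on through the second cheek until the knob is up against the fork. Either side of the fork will do; leave the ammonite where it lies.

Things in the scene. Friction and masses are not known exactly. Their poses are not given: they have to be found in the camera images.
- stand: Slide stand, fixed to the table; origin on the table under the fork's middle; x along the slide (away from the robot), y along the holes, z up. Steel base 290 x 120 mm. Its fork: two upright steel cheeks, 40 mm along x, 12 mm thick, at y = 13 to 25 mm and y = -25 to -13 mm, tops 105 mm above the table, each with a 15 mm hole along y.
- fork_center (a point): Middle of the fork, on the common axis of the cheeks' holes, 85 mm above the table, midway between the cheeks. Same axes as the stand.
- carriage (a joint): Carriage position along the stand's x, m, -0.06 to 0.03. At 0 (no stop there) the 15 mm hole of its aluminium tongue (40 mm along x, 20 mm thick, between the cheeks, as high as they are) lines up with theirs; from above, the tongue's ends are then flush with the cheeks' ends. Starts pulled towards the robot (negative). Slides stiffly (about 2 N) and stays where left.
- handle (a point): Middle of the carriage's handle, an upright black round post 18 mm in diameter; its top is 20 mm above this point, the bar it stands on 32 mm below. It moves with the carriage, 58 mm from the tongue's hole on the robot's side (at carriage 0: x = -58 mm, y = 0 from the fork's middle). The carriage's far end bears a bone in plaster, lower than the holes.
- pin_mid (a point): Middle of the locking pin's steel shank, on its axis; x points to the tip. Shank 12 mm in diameter, 85 mm long; tip at x = +42.5 mm, the last 12 mm taper to 5 mm. From x = -42.5 to -72.5 mm is its knob, a black cylinder 23 mm in diameter. About 0.09 kg. At first it lies level in the rest, axis 40 mm above the table, tip roughly towards world +y.
- pin_seat (a point): The point of the pin's axis 25 mm from the knob (x = -17.5 mm from pin_mid), same axes. It coincides with the fork's middle when the pin is through all three holes and the knob is up against a cheek.
- rest: Plywood rest, 152 x 56 mm, fixed; origin on the table under the pin's shank middle as it lies, x along the pin to its tip. Two notched posts, 28 mm wide, 43 mm high, at x = 18 to 26 and -41 to -35 mm hold the shank, free between them. The knob sits in a pocket with walls 3.5 mm from it and 52 mm high, so it cannot be gripped there. The pin lifts straight up.
- ammonite_center (a point): Centre of a round flat fossil ammonite, 72 mm in diameter, about 20 mm thick, lying beside the stand: a bystander.
There are look-alikes about, which are no part of the job. Of the things that look like the part that bears pin_mid, the smallest one is meant.

How it is judged (in metres and radians):
On the way:
1. the pin is started through the first cheek and into the tongue and let go there, not yet home (distance between pin_seat and fork_center between 0.012 and 0.062 m and angle between the x axis of pin_seat and the y axis of fork_center, either way round below 0.22 rad and z of pin_mid in the frame of fork_center between -0.015 and 0.012 m and x of pin_mid in the frame of fork_center between -0.01 and 0.01 m and value of joint carriage between -0.006 and 0.006 m and contact force between pin and the fingers below 0.1 N), for 0.2 s.
At the end, for the whole second after the job is handed in: The pin runs through cheek, tongue and cheek with its knob up against the fork: its seat point is within 6 mm of the fork's middle and its axis within 0.1 rad of the holes' axis, the carriage is within 5 mm of the lined-up position, and the pin is at rest (distance between pin_seat and fork_center below 0.006 m and angle between the x axis of pin_seat and the y axis of fork_center, either way round below 0.1 rad and value of joint carriage between -0.005 and 0.005 m and linear speed of pin below 0.02 m/s); the robot touches nothing.
It fails at once if the ammonite is moved more than 40 mm (distance of ammonite_center from where it was at the start of the episode above 0.04 m).
It also fails if it takes over 58 s, if anything falls off the work surface, if the arm or the gripper's body presses on something with over 40 N, if the wrist force passes 120 N, or if a joint passes its speed limit or range.

## Working session

There is one attempt and no reset: what is moved stays moved. The work goes in short steps, Python scripts to look and compute and a shell command to move; the robot and the scene stay as the last step left them, time stands still between calls to the robot, and variables do not carry over. Pictures are saved under pics/ and viewed, at most 10 in all, crops included, and the job is handed in when it is done.

```bash
ls; mkdir -p pics; cat > h.py <<'E'
import numpy as np, cv2
from workcell import ctrl
from scipy.spatial.transform import Rotation as R
def cam(name):
    c=ctrl.get_calibration(name); f=210/np.tan(np.radians(c['vfov'])/2)
    if 'world_to_cam' in c: T=np.linalg.inv(np.array(c['world_to_cam']))
    else:
        o=ctrl.get_obs(); W=np.eye(4); W[:3,:3]=R.from_quat(o['ee_rot']).as_matrix(); W[:3,3]=o['eef_pos']; T=W@np.array(c['T_tool_cam'])
    return c,f,T
def ray(name,uv):
    c,f,T=cam(name); d=np.array([(uv[0]-c['cx'])/f,-(uv[1]-c['cy'])/f,-1]); return T[:3,3],T[:3,:3]@d
def atz(name,uv,z):
    o,d=ray(name,uv); return o+d*(z-o[2])/d[2]
def proj(name,p):
    c,f,T=cam(name); q=np.linalg.inv(T)@np.append(p,1); return np.array([c['cx']+f*q[0]/-q[2], c['cy']-f*q[1]/-q[2]])
def tri(obs):
    A=np.zeros((3,3));b=np.zeros(3)
    for o,d in obs:
        d=d/np.linalg.norm(d);M=np.eye(3)-np.outer(d,d);A+=M;b+=M@o
    return np.linalg.solve(A,b)
def snap(name,fn=None):
    im=ctrl.snapshot(name)
    if fn: cv2.imwrite('pics/'+fn,im[:,:,::-1])
    return im
E
python3 - <<'E'
from h import *
np.set_printoptions(precision=1,suppress=True)
a=snap('scene');b=snap('side')
for n in('scene','side'):
    c=ctrl.get_calibration(n);print({k:v for k,v in c.items() if k!='world_to_cam'},cam(n)[2][:3,3])
    for t in('fork_center','handle','pin_mid','pin_seat','stand','rest','ammonite_center'):
        print(n,t,[(np.round(r['uv'],1),round(r['conf'],2)) for r in ctrl.pinpoint(n,t)][:5])
cv2.imwrite('pics/a.png',cv2.resize(a[:,:,::-1],(800,600)));cv2.imwrite('pics/b.png',cv2.resize(b[:,:,::-1],(800,600)))
print(ctrl.get_obs()); print(ctrl.get_calibration('wrist'))
E
```

```text
pics
{'vfov': 44.718102782757924, 'cx': 281.4090956608886, 'cy': 215.26874164241326} [1166.2 -623.6 1100.2]
scene fork_center [(array([319.2, 248. ]), 0.92)]
scene handle [(array([294.5, 237.4]), 0.95)]
scene pin_mid [(array([306. , 146.1]), 0.75), (array([371.3, 198.3]), 0.63), (array([305.1, 198.4]), 0.6)]
scene pin_seat [(array([310.1, 195.4]), 0.84), (array([363.1, 198.7]), 0.69), (array([311.7, 146.5]), 0.64)]
scene stand [(array([316.4, 266.5]), 0.84)]
scene rest [(array([369.6, 208.1]), 0.73)]
scene ammonite_center [(array([269.6, 328.2]), 0.74)]
{'vfov': 48.24104984366906, 'cx': 278.34347150528606, 'cy': 208.08732906310186} [ -6.3 746.1 674.2]
side fork_center [(array([230.7, 179.9]), 0.87)]
side handle [(array([260.8, 191.8]), 0.83)]
side pin_mid [(array([269.2, 270.3]), 0.92), (array([298.1, 382.1]), 0.89), (array([169.8, 270.3]), 0.53)]
side pin_seat [(array([282.4, 387.8]), 0.96), (array([267.5, 283. ]), 0.82), (array([177.2, 265.4]), 0.59)]
side stand [(array([235.2, 209. ]), 0.97)]
side rest [(array([172.6, 287.8]), 0.95)]
side ammonite_center [(array([262.9, 158.5]), 0.8)]
{'time': 0.8, 'qpos': array([-1.4,  0.1,  1.5,  0. ,  1.5, -0.1]), 'qd': array([ 0.,  0.,  0.,  0.,  0., -0.]), 'tau': array([  0. , -56. , -49.2,   0.1,   0. ,  -0. ]), 'eef_pos': array([ 141.4, -583.1,  404.8]), 'ee_rot': array([1. , 0.1, 0. , 0. ]), 'ft_force': array([0.6, 0.3, 0.4]), 'ft_torque': array([-0.,  0.,  0.]), 'grasp_force': 0.0, 'finger_gap': 93.01559168846163}
{'vfov': 68.98969442904466, 'cx': 281.26542225575525, 'cy': 207.8783026580043, 'T_tool_cam': array([[ 0. ,  1. ,  0.3, 74.5],
       [ 1. , -0. , -0. ,  0.4],
       [-0. ,  0.3, -1. , 20.5],
       [ 0. ,  0. ,  0. ,  1. ]])}
```

View pics/a.png

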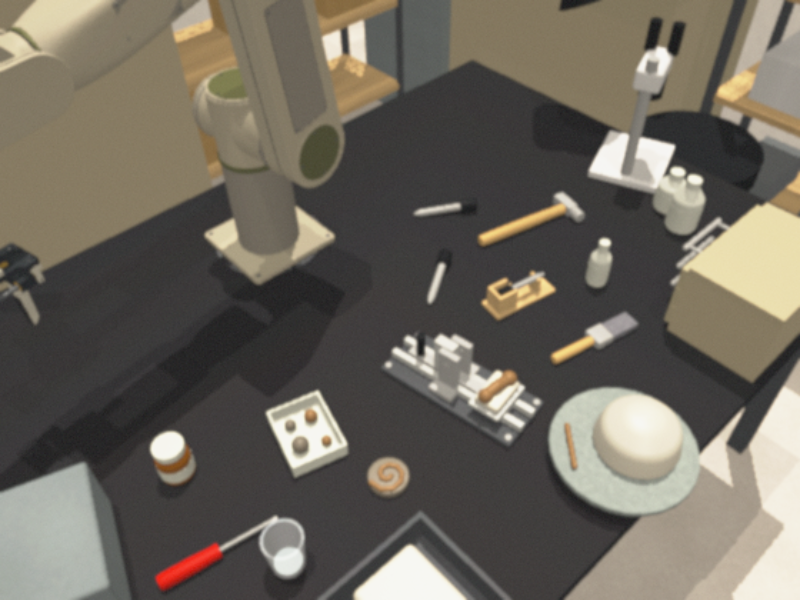

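View pics/b.png

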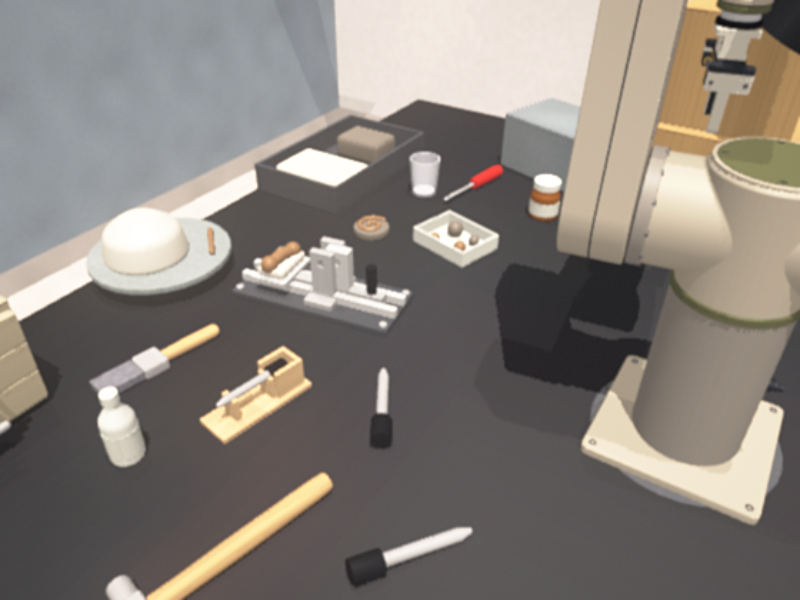

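The pictures show the stand at about (455,375) in scene and the rest with the real pin just behind it at (517,290). Two larger look-alike pins lie loose on the table. Next I triangulate.

```bash
python3 - <<'E'
from h import *
np.set_printoptions(precision=1,suppress=True)
P={'fork':((319.2,248),(230.7,179.9)),'handle':((294.5,237.4),(260.8,191.8)),'pinmid':((371.3,198.3),(169.8,270.3)),'seat':((363.1,198.7),(177.2,265.4)),'stand':((316.4,266.5),(235.2,209)),'rest':((369.6,208.1),(172.6,287.8)),'amm':((269.6,328.2),(262.9,158.5))}
for k,(a,b) in P.items():
    p=tri([ray('scene',a),ray('side',b)]);print(k,p,proj('scene',p)-a,proj('side',p)-b)
print(ctrl.get_calibration('wrist')['T_tool_cam'], R.from_quat(ctrl.get_obs()['ee_rot']).as_matrix())
E
```

```text
fork [587.1   8.6  83.7] [-0.4 -0. ] [-0.4  0. ]
handle [509.3  -4.5  70.8] [0. 0.] [ 0. -0.]
pinmid [532.1 284.4  39. ] [-0.4  0. ] [-0.6  0. ]
seat [522.2 266.1  42.9] [ 1.3 -0. ] [ 1.9 -0.1]
stand [580.4   7.6   1. ] [-0.6 -0.1] [-0.7  0.1]
rest [529.8 286.8  -5.7] [-0.4  0. ] [-0.6  0. ]
amm [ 646.  -216.8   16.5] [0. 0.] [ 0. -0.]
[[ 0.   1.   0.3 74.5]
 [ 1.  -0.  -0.   0.4]
 [-0.   0.3 -1.  20.5]
 [ 0.   0.   0.   1. ]] [[ 1.   0.2  0. ]
 [ 0.2 -1.  -0. ]
 [ 0.   0.  -1. ]]
```

```bash
python3 -m pendant '[[0.116,0.163,0,0,0,0,1],[0.116,0.163,0,0,0,0,1],[0.116,0.163,0,0,0,0,1],[0.116,0.163,0,0,0,0,1],[0.116,0.163,0,0,0,0,1]]'; python3 -m pendant '[[0.116,0.163,0,0,0,0,1],[0.116,0.163,0,0,0,0,1],[0.116,0.163,0,0,0,0,1],[0.116,0.163,0,0,0,0,1],[0.116,0.163,0,0,0,0,1]]';python3 -m pendant '[[0.116,0.163,0,0,0,0,1],[0.116,0.163,0,0,0,0,1],[0,0,0,0,0,0,1],[0,0,0,0,0,0,1]]'
cat > look.py <<'E'
from h import *
import sys
np.set_printoptions(precision=3,suppress=True)
def look(fn,things):
    im=snap('wrist',fn); o=ctrl.get_obs(); print('t',o['time'],'tcp',o['eef_pos'],R.from_quat(o['ee_rot']).as_euler('ZYX'),o['ft_force'])
    out={}
    for t,z in things.items():
        r=ctrl.pinpoint('wrist',t)
        for k in r[:3]: print(t,np.round(k['uv'],1),round(k['conf'],2),atz('wrist',k['uv'],z))
    return im
E
python3 - <<'E'
from look import *
look('w1.png',{'fork_center':85,'handle':71,'stand':0,'pin_mid':40,'pin_seat':40,'rest':0})
E
```

```text
time: 1.42
eef_pos: [316.1, -336.9, 405.0]
ee_rot: [0.993, 0.118, 0.0, 0.0]
ft_force: [1.3, -0.7, -0.7]
finger_gap: 93.2
grasp_force: 0.0
time: 2.05
eef_pos: [490.2, -92.2, 405.1]
ee_rot: [0.993, 0.119, 0.0, 0.0]
ft_force: [1.1, -1.0, 1.0]
finger_gap: 92.8
grasp_force: 0.0
time: 2.55
eef_pos: [558.8, 3.7, 404.5]
ee_rot: [0.993, 0.119, -0.0, 0.0]
ft_force: [-0.2, 0.1, 0.3]
finger_gap: 93.3
grasp_force: 0.0
t 2.6 tcp [558.628   3.058 404.7  ] [0.237 0.    3.141] [-0.379  0.188 -0.647]
fork_center [284.7 166.2] 0.94 [591.452   6.503  85.   ]
handle [276.8 237.7] 0.79 [511.502  -4.442  71.   ]
stand [287.3 161.4] 0.74 [586.928   0.897   0.   ]
pin_mid [134.8 282.7] 0.76 [399.278 152.85   40.   ]
pin_mid [ 25.6 160.5] 0.6 [523.838 288.505  40.   ]
pin_seat [117.2 287.8] 0.71 [386.921 173.799  40.   ]
pin_seat [ 42.2 164.8] 0.65 [523.293 270.414  40.   ]
rest [ 52.6 156.3] 0.83 [524.609 287.408   0.   ]
```

View pics/w1.png

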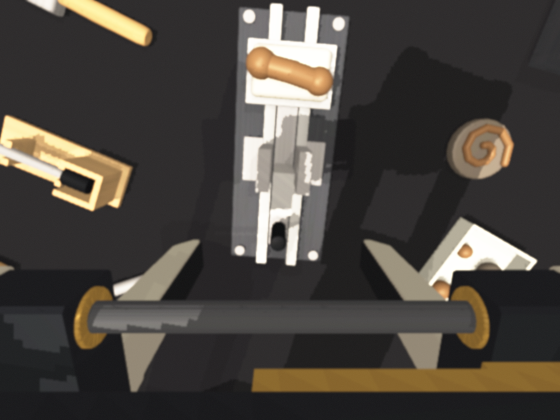

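Wrist view: stand with screws at (250,17), (338,24), (239,250), (313,255), tongue near (287,165), handle (278,237); the rest is at the left, knob at (75,182).

```bash
python3 - <<'E'
from look import *
for z in(8,14):
    S=[atz('wrist',u,z) for u in((250,17),(338,24),(239,250),(313,255))]
    print(z,[s[:2] for s in S], [np.arctan2(*(b-a)[[1,0]]) for a,b in((S[2],S[0]),(S[3],S[1]))], [np.arctan2(*(b-a)[[1,0]])-np.pi/2 for a,b in((S[1],S[0]),(S[3],S[2]))],[np.linalg.norm(S[0]-S[2]),np.linalg.norm(S[1]-S[3]),np.linalg.norm(S[0]-S[1]),np.linalg.norm(S[2]-S[3])],np.mean(S,0))
print([atz('wrist',u,52) for u in((65,168),(92,178),(60,187),(88,200))])
E
```

```text
8 [array([730.591,  78.723]), array([746.582, -16.354]), array([458.952,  35.994]), array([475.073, -61.642])] [np.float64(0.15601982846298384), np.float64(0.16527814627367898)] [np.float64(0.16663388347381702), np.float64(0.16363513121178586)] [np.float64(274.9792358863658), np.float64(275.26074990438246), np.float64(96.41219663602237), np.float64(98.95805038782493)] [602.799   9.18    8.   ]
14 [array([729.008,  77.785]), array([744.745, -15.777]), array([461.697,  35.737]), array([477.561, -60.343])] [np.float64(0.15601982846298384), np.float64(0.16527814627367898)] [np.float64(0.16663388347381658), np.float64(0.16363513121178475)] [np.float64(270.5976976381336), np.float64(270.8747259922296), np.float64(94.8759579967842), np.float64(97.38124593803757)] [603.253   9.351  14.   ]
[array([529.31 , 237.609,  52.   ]), array([525.071, 208.213,  52.   ]), array([506.553, 241.959,  52.   ]), array([498.793, 210.771,  52.   ])]
```

```bash
python3 -m pendant '[[-0.16,-0.027,0,0,0,-0.143,1],[0,0,-0.2,0,0,0,1],[0,0,-0.2,0,0,0,1],[0,0,-0.145,0,0,0,1],[0,0,0,0,0,0,1]]'; python3 -m pendant '[[0,0,0,0,0,0,-1],[0,0,0,0,0,0,-1],[0,0,0,0,0,0,-1],[0,0,0,0,0,0,-1],[0,0,0,0,0,0,-1]]' 15
python3 - <<'E'
from look import *
look('w2.png',{'fork_center':85,'handle':71,'stand':0})
E
```

```text
time: 3.52
eef_pos: [508.7, -4.5, 237.7]
ee_rot: [0.997, 0.081, -0.004, -0.001]
ft_force: [0.1, -0.4, 0.7]
finger_gap: 93.0
grasp_force: 0.0
time: 4.15
eef_pos: [511.0, -4.4, 241.5]
ee_rot: [0.997, 0.081, 0.0, 0.0]
ft_force: [-0.5, -0.7, -0.0]
finger_gap: 47.5
grasp_force: 0.0
t 4.2 tcp [510.974  -4.393 241.356] [ 0.163 -0.     3.142] [ 0.212 -0.452 -0.168]
fork_center [281.6 111.1] 0.86 [589.037   7.844  85.   ]
handle [281.5 261.1] 0.91 [513.934  -4.536  71.   ]
stand [282.9 118.2] 0.74 [587.266   6.497   0.   ]
```

View pics/w2.png

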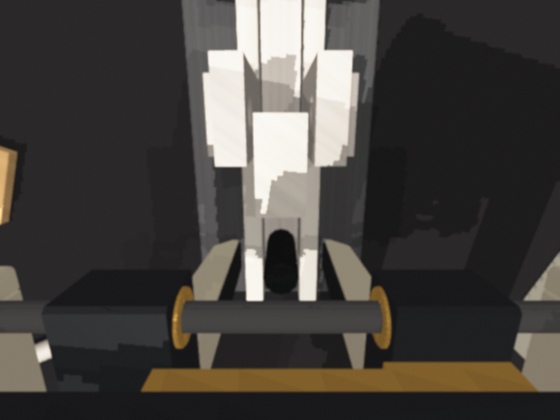

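View: cheek tops span rows 50–166 (columns 210–352), tongue's far end at row 113, so the carriage is about −22 mm; handle (281,260) sits between the fingers.

```bash
python3 - <<'E'
from look import *
a=atz('wrist',(281,50.5),105);b=atz('wrist',(281,166),105);t=atz('wrist',(281,113),105)
print(a,b,(a+b)/2,np.linalg.norm(a-b),np.linalg.norm(a-t)/np.linalg.norm(a-b)*40, [atz('wrist',u,105)[:2] for u in((210,50.5),(352,50.5),(210,166),(352,166))])
E
python3 -m pendant '[[0,0,0,0,0,0,-1],[0,0,0,0,0,0,-1],[0,0,0,0,0,0,-1],[0,0,0,0,0,0,-1],[0,0,0,0,0,0,-1]]' 15
```

```text
[607.867  11.148 105.   ] [568.736   4.706 105.   ] [588.302   7.927 105.   ] 39.65718606581193 20.675253755727784 [array([603.902,  35.195]), array([611.832, -12.901]), array([564.367,  31.212]), array([573.106, -21.801])]
time: 4.97
eef_pos: [510.9, -4.2, 241.2]
ee_rot: [0.997, 0.081, -0.0, -0.0]
ft_force: [-0.5, 3.4, 0.1]
finger_gap: 17.6
grasp_force: 15.0
```

```bash
python3 -m pendant '[[0.035,0.0056,0,0,0,0,-1],[0.034,0.0056,0,0,0,0,-1],[0,0,0,0,0,0,-1],[0,0,0,0,0,0,-1]]' 15
python3 - <<'E'
from look import *
im=look(None,{'fork_center':85,'handle':71})
cv2.imwrite('pics/w3.png',cv2.resize(im[80:300,160:400,::-1],(720,660)[:2] if 0 else (654,600),interpolation=cv2.INTER_CUBIC))
E
```

```text
time: 5.48
eef_pos: [531.7, -0.8, 241.2]
ee_rot: [0.997, 0.081, 0.0, -0.0]
ft_force: [1.2, 5.3, -1.5]
finger_gap: 17.7
grasp_force: 15.0
t 5.525 tcp [531.654  -0.792 241.169] [ 0.163 -0.001 -3.141] [ 0.598  4.751 -1.917]
fork_center [280.4 160.7] 0.87 [589.056   8.643  85.   ]
handle [280.  260.5] 0.84 [534.908  -0.013  71.   ]
```

View pics/w3.png

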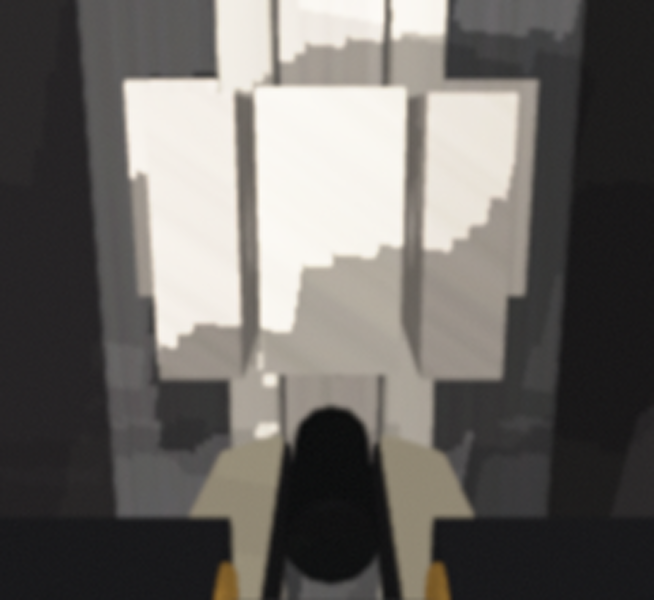

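The crop shows tongue ends (rows 86/374) centred within the cheeks' ends (80/379): lined up. Release, rise, go to the rest.

```bash
python3 - <<'E'
from look import *
g=lambda u,v:atz('wrist',(160+u/2.727,80+v/2.727),105)
S=[g(124,80),g(540,80),g(158,379),g(503,379)];print(np.mean(S,0),S)
T=[g(255,86),g(407,86),g(262,374),g(402,374)];print(np.mean(T,0),np.linalg.norm(S[0]-S[1]),np.linalg.norm(S[2]-S[3]),np.linalg.norm(S[0]-S[2]),np.linalg.norm(S[1]-S[3]))
E
python3 -m pendant '[[0,0,0,0,0,0,0.2],[0,0,0,0,0,0,0.2],[0,0,0,0,0,0,0.5],[0,0,0.2,0,0,0,0.5],[0,0,0.2,0,0,0,0.5]]'
```

```text
[589.175   8.174 105.   ] [array([605.169,  38.571, 105.   ]), array([614.119, -15.671, 105.   ]), array([564.616,  29.675, 105.   ]), array([572.798, -19.878, 105.   ])]
[589.185   8.131 105.   ] 54.97557037433948 50.22357334574474 41.51772227016153 41.534945368858644
time: 6.25
eef_pos: [531.1, -1.2, 361.8]
ee_rot: [0.997, 0.081, -0.001, -0.0]
ft_force: [1.1, 0.4, 0.2]
finger_gap: 62.7
grasp_force: 0.0
```

```bash
python3 -m pendant '[[0,0.19,0,0,0,0.35,1],[0,0.19,0,0,0,0.35,1],[0,0.19,0,0,0,0.35,1],[0,0.19,0,0,0,0.35,1],[-0.02,0.19,0,0,0,0.35,1]]';  python3 -m pendant '[[0,0,0,0,0,0.35,1],[0,0,0,0,0,0.35,1],[0,0,0,0,0,0.23,1],[0,0,0,0,0,0,1],[0,0,0,0,0,0,1]]'
python3 - <<'E'
from look import *
look('w4.png',{'pin_mid':40,'pin_seat':40,'rest':0})
m=ctrl.masks_of('wrist','pin_mid')
for k in m[:2]: print(k['bbox'],k['conf'])
E
```

```text
time: 6.88
eef_pos: [525.6, 285.6, 361.3]
ee_rot: [0.856, 0.516, 0.0, 0.0]
ft_force: [0.7, 0.7, -0.3]
finger_gap: 92.8
grasp_force: 0.0
time: 7.5
eef_pos: [525.7, 283.8, 361.2]
ee_rot: [0.71, 0.704, -0.0, 0.0]
ft_force: [-0.6, -0.5, -0.3]
finger_gap: 93.2
grasp_force: 0.0
t 7.55 tcp [525.709 283.808 361.254] [1.564 0.    3.142] [ 0.137  0.654 -0.38 ]
pin_mid [282.  196.1] 0.7 [526.162 286.218  40.   ]
pin_seat [146.  274.2] 0.91 [377.687 199.736  40.   ]
pin_seat [277.6 209.4] 0.87 [521.576 272.278  40.   ]
pin_seat [280.7 185.6] 0.55 [524.904 297.048  40.   ]
rest [279.4 184.3] 0.68 [523.275 290.43    0.   ]
[0.0, 54.4, 16.0, 100.8] 0.7
[259.0, 156.5, 293.4, 267.5] 0.67
```

View pics/w4.png

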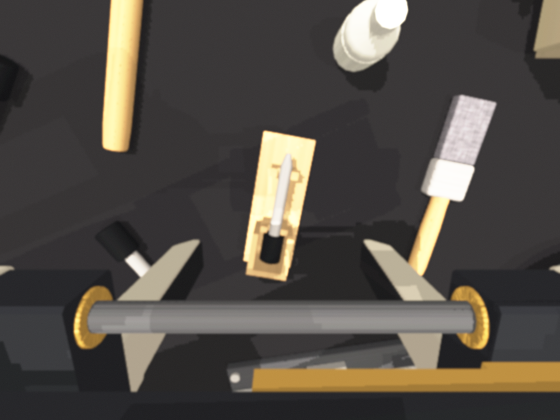

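Picture: pin in the rest, tip at (289,155), knob/shank junction about (275,233), knob (271,248).

```bash
python3 - <<'E'
from look import *
m=[k for k in ctrl.masks_of('wrist','pin_mid') if k['bbox'][0]>200][0]['mask']
v,u=np.nonzero(m); rows=range(v.min(),v.max()+1,8); print([(r,round(u[v==r].mean(),1),(v==r).sum()) for r in rows])
t=atz('wrist',(289.5,154.5),40);k=atz('wrist',(275,233),40);e=atz('wrist',(270.5,262),40)
d=t-k;print(t,k,e,np.linalg.norm(d),np.arctan2(d[1],d[0]),k+d/np.linalg.norm(d)*42.5)
P=np.array([atz('wrist',(u[v==r].mean(),r),40) for r in range(v.min()+4,v.max()-30)])
f=np.polyfit(P[:,1],P[:,0],1);print(f,np.pi/2-np.arctan(f[0]),np.polyval(f,[270,285]),P[0],P[-1])
for q in((265,132),(315,141),(245,262),(287,279)):print(atz('wrist',q,6))
E
```

```text
[(153, np.float64(288.5), np.int64(2)), (161, np.float64(287.0), np.int64(9)), (169, np.float64(285.5), np.int64(12)), (177, np.float64(284.5), np.int64(12)), (185, np.float64(283.0), np.int64(13)), (193, np.float64(281.5), np.int64(12)), (201, np.float64(280.5), np.int64(12)), (209, np.float64(278.5), np.int64(12)), (217, np.float64(277.5), np.int64(12)), (225, np.float64(275.5), np.int64(12)), (233, np.float64(271.0), np.int64(17)), (241, np.float64(272.0), np.int64(23)), (249, np.float64(271.0), np.int64(23)), (257, np.float64(270.0), np.int64(21))]
[533.566 327.928  40.   ] [518.603 246.697  40.   ] [513.422 213.568  40.   ] 82.59795277661422 1.3886286937385421 [526.302 288.493  40.   ]
[  0.186 471.507] 1.3865181860091065 [521.833 524.629] [532.108 325.518  40.   ] [514.956 247.824  40.   ]
[508.326 348.312   6.   ]
[561.731 338.693   6.   ]
[481.494 197.346   6.   ]
[531.774 174.512   6.   ]
```

```bash
python3 -m pendant '[[-0.0123,-0.046,0,0,0,-0.338,1],[0,0,-0.2,0,0,0,1],[0,0,-0.15,0,0,0,1],[0,0,-0.1,0,0,0,1],[0,0,-0.05,0,0,0,1]]';  python3 -m pendant '[[0,0,-0.007,0,0,0,-0.5],[0,0,0,0,0,0,-1],[0,0,0,0,0,0,-1],[0,0,0,0,0,0,-1],[0,0,0,0,0,0,-1]]' 20;python3 -m pendant '[[0,0,0,0,0,0,-1],[0,0,0,0,0,0,-1],[0,0,0,0,0,0,-1],[0,0,0,0,0,0,-1],[0,0,0,0,0,0,-1]]' 25
```

```text
time: 8.43
eef_pos: [521.2, 269.8, 209.1]
ee_rot: [0.768, 0.64, -0.001, -0.0]
ft_force: [1.1, -0.8, -0.3]
finger_gap: 93.1
grasp_force: 0.0
time: 9.05
eef_pos: [522.1, 270.2, 209.7]
ee_rot: [0.768, 0.64, 0.0, 0.0]
ft_force: [1.2, 0.0, -0.3]
finger_gap: 47.4
grasp_force: 0.0
time: 9.68
eef_pos: [522.0, 270.1, 209.1]
ee_rot: [0.768, 0.64, -0.0, 0.0]
ft_force: [-0.5, 1.0, -1.0]
finger_gap: 10.8
grasp_force: 25.0
```

```bash
python3 -m pendant '[[0,0,0.05,0,0,0,-1],[0,0,0.1,0,0,0,-1],[0,0,0.15,0,0,0,-1],[0,0,0.2,0,0,0,-1],[0,0,0,0,0,0,-1]]' 40
python3 - <<'E'
from look import *
im=look('w5.png',{'pin_mid':190,'pin_seat':190})
E
```

```text
time: 10.3
eef_pos: [523.7, 270.9, 367.4]
ee_rot: [0.768, 0.64, 0.006, 0.002]
ft_force: [0.2, -0.4, -0.9]
finger_gap: 10.5
grasp_force: 40.0
t 10.35 tcp [522.881 270.541 363.749] [ 1.389 -0.004  3.135] [ 0.064  0.61  -1.337]
pin_mid [283.4 238.1] 0.75 [526.401 285.626 190.   ]
pin_seat [160.5 282.3] 0.88 [455.506 272.751 190.   ]
pin_seat [281.9 264. ] 0.72 [522.162 271.607 190.   ]
pin_seat [274.6 174. ] 0.18 [527.309 319.702 190.   ]
```

View pics/w5.png

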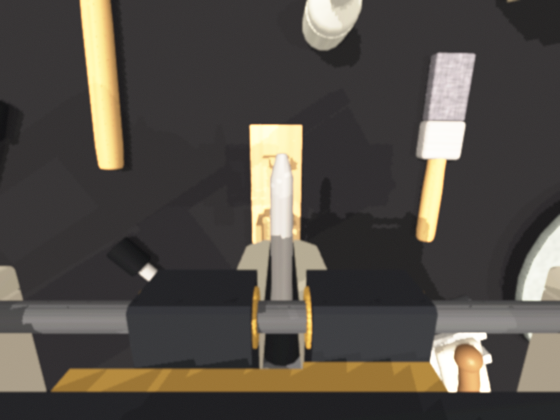

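Pin held straight along tool x, tip at (282,154). Carry to the −y side of the fork.

```bash
python3 - <<'E'
from look import *
T=np.array(ctrl.get_calibration('wrist')['T_tool_cam']);c,f,_=cam('wrist')
for uv in((282,153.5),):
    d=T[:3,:3]@np.array([(uv[0]-c['cx'])/f,-(uv[1]-c['cy'])/f,-1]);o=T[:3,3]
    for z in(160,165,169,173,178):print(z,o+d*(z-o[2])/d[2])
E
python3 -m pendant '[[0.046,-0.203,0,0,0,0.165,-1],[0.046,-0.203,0,0,0,0.165,-1],[0.046,-0.203,0,0,0,0.165,-1],[0.046,-0.203,0,0,0,0.165,-1],[0.046,-0.203,0,0,0,0,-1]]' 40
python3 -m pendant '[[0.046,-0.203,0,0,0,0,-1],[0,0,-0.05,0,0,0,-1],[0,0,-0.1,0,0,0,-1],[0,0,-0.1,0,0,0,-1],[0,0,0,0,0,0,-1]]' 40
python3 - <<'E'
from look import *
im=look('w6.png',{'fork_center':85})
a=snap('scene');b=snap('side')
for n in('scene','side'):
    for t in('pin_mid','pin_seat','fork_center'): print(n,t,[(np.round(r['uv'],1),round(r['conf'],2)) for r in ctrl.pinpoint(n,t)][:4])
p=lambda i,c:cv2.resize(i[c[1]-50:c[1]+70,c[0]-80:c[0]+80,::-1],(800,600))
cv2.imwrite('pics/s6.png',np.vstack([cv2.resize(p(a,(300,250)),(400,300)),cv2.resize(p(b,(240,180)),(400,300))]))
E
```

```text
160 [ 60.707   0.149 160.   ]
165 [ 60.219   0.159 165.   ]
169 [ 59.828   0.167 169.   ]
173 [ 59.437   0.175 173.   ]
178 [ 58.949   0.184 178.   ]
time: 11.08
eef_pos: [590.4, -36.2, 356.9]
ee_rot: [0.646, 0.763, -0.001, -0.002]
ft_force: [0.6, 1.3, -0.5]
finger_gap: 10.5
grasp_force: 40.0
time: 11.7
eef_pos: [602.6, -93.8, 279.0]
ee_rot: [0.647, 0.763, -0.002, -0.004]
ft_force: [-0.3, -0.3, -1.1]
finger_gap: 10.9
grasp_force: 40.0
t 11.75 tcp [603.567 -94.117 281.53 ] [ 1.736 -0.002 -3.137] [ 0.385  0.558 -1.091]
fork_center [293.3  65.9] 0.65 [592.961   8.748  85.   ]
scene pin_mid [(array([300.8, 263. ]), 0.44)]
scene pin_seat [(array([290.6, 266.4]), 0.75)]
scene fork_center [(array([319.9, 246. ]), 0.76)]
side pin_mid [(array([268.5, 275.4]), 0.95), (array([298.7, 382.1]), 0.72), (array([240.2, 149.9]), 0.55)]
side pin_seat [(array([250.1, 143.9]), 0.58), (array([286.4, 387. ]), 0.58)]
side fork_center [(array([229.4, 179.2]), 0.63)]
```

View pics/w6.png

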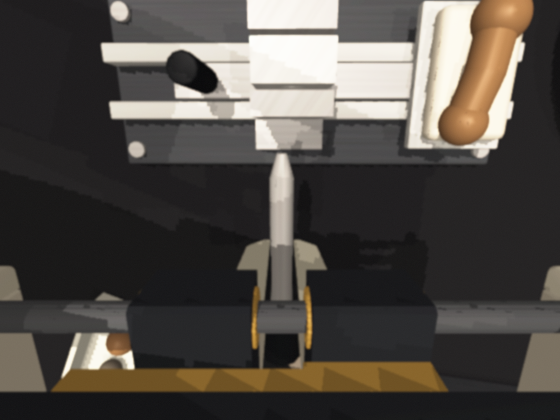

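Pin tip at (282,154), fork's near cheek centred around column 293, i.e. slightly to the right (world +x side); I measure that numerically.

```bash
python3 - <<'E'
from look import *
im=cv2.imread('pics/w6.png',0).astype(int)
for r in (60,95,105,112,125,140):
    g=np.abs(np.diff(cv2.GaussianBlur(im[r:r+1].astype(np.float32),(5,1),0)[0])); 
    print(r,[(c,int(g[c])) for c in range(235,350) if g[c]>7 and g[c]==g[c-2:c+3].max()])
print([int(x) for x in im[25:155:3,275]]);print([int(x) for x in im[25:155:3,300]])
F=np.array([588.8,8.0]);n=np.array([-.162,.987]);x=np.array([.987,.162])
for s,t in((-20,-25),(20,-25),(-20,-13),(20,-13),(-20,-10),(20,-10)):
    print(s,t,proj('wrist',[*(F+s*x+t*n),105]))
for k in(('scene',(300.8,263),(240.2,149.9)),('seat',(290.6,266.4),(250.1,143.9)),('fork',(319.9,246),(229.4,179.2))): print(k[0],tri([ray('scene',k[1]),ray('side',k[2])]))
o=ctrl.get_obs();W=R.from_quat(o['ee_rot']).as_matrix();print(o['eef_pos'],'tip',o['eef_pos']+W@[59.8,.2,169],'seat',o['eef_pos']+W@[0,0,169])
E
```

```text
60 [(249, 13), (336, 7)]
95 [(332, 8), (336, 13)]
105 [(332, 12), (335, 14)]
112 [(332, 18), (336, 21)]
125 [(254, 50), (265, 18), (322, 24)]
140 [(255, 41), (274, 18), (294, 10), (321, 28), (333, 8)]
[249, 214, 93, 147, 252, 252, 251, 251, 251, 251, 251, 251, 246, 246, 246, 246, 246, 245, 245, 232, 108, 122, 229, 228, 226, 224, 226, 228, 228, 228, 220, 123, 184, 181, 180, 181, 175, 179, 190, 219, 235, 210, 55, 95]
[244, 179, 90, 144, 252, 251, 251, 251, 251, 251, 251, 251, 251, 251, 251, 246, 246, 242, 242, 229, 110, 127, 224, 224, 225, 225, 225, 225, 225, 222, 210, 110, 152, 170, 177, 171, 159, 159, 156, 123, 127, 112, 42, 56]
-20 -25 [243.174 111.254]
20 -25 [323.595 111.402]
-20 -13 [242.386  85.408]
20 -13 [324.561  85.567]
-20 -10 [242.184  78.77 ]
20 -10 [324.809  78.931]
scene [613.463 -76.37  117.962]
seat [ 606.008 -105.682  123.564]
fork [586.685  12.604  87.998]
[604.979 -95.286 284.932] tip [595.61  -36.302 115.905] seat [605.173 -95.333 115.933]
```

```bash
python3 -m pendant '[[0,0,-0.05,0,0,0,-1],[0,0,-0.053,0,0,0,-1],[0,0,0,0,0,0,-1],[0,0,0,0,0,0,-1],[0,0,0,0,0,0,-1]]' 40
cat > meas.py <<'E'
from look import *
import sys
F=np.array([588.8,8.0]);n=np.array([-.162,.987]);x=np.array([.987,.162])
o=ctrl.get_obs();c,f,T=cam('wrist');im=snap('wrist',sys.argv[1])
print(o['eef_pos'],R.from_quat(o['ee_rot']).as_euler('ZYX'),ctrl.get_obs()['eef_pos'])
im=cv2.cvtColor(im,cv2.COLOR_RGB2GRAY)
def pr(p):
    q=np.linalg.inv(T)@np.append(p,1);return np.array([c['cx']-f*q[0]/q[2],c['cy']+f*q[1]/q[2]])
P=[[pr([*(F+s*x+t*n),105]) for s in(-20,20)] for t in(-25,-13,13,25)];print(np.array(P))
for a,b in P:
    r=int(a[1]);
    for r in(r-6,r,r+6):
        if r<2: continue
        g=np.abs(np.diff(cv2.GaussianBlur(im[r-1:r+2].astype(np.float32),(5,1),0).mean(0)))
        print(r,[(k,int(g[k])) for k in range(220,365) if g[k]>6 and g[k]==g[k-2:k+3].max()])
for col in(265,300):
    g=np.abs(np.diff(cv2.GaussianBlur(im[:,col-2:col+3].astype(np.float32).mean(1)[:,None],(1,5),0)[:,0]))
    print(col,[(k,int(g[k])) for k in range(2,170) if g[k]>6 and g[k]==g[k-2:k+3].max()])
E
python3 meas.py w7.png
```

```text
time: 12.82
eef_pos: [605.0, -95.4, 253.8]
ee_rot: [0.647, 0.763, 0.0, 0.0]
ft_force: [0.5, 0.6, -0.7]
finger_gap: 10.5
grasp_force: 40.0
[605.046 -95.351 253.786] [1.735 0.    3.141] [605.073 -95.34  253.876]
[[[233.804 108.432]
  [333.993 108.616]]

 [[232.561  75.984]
  [335.486  76.18 ]]

 [[229.621  -0.782]
  [339.018  -0.553]]

 [[228.136 -39.567]
  [340.803 -39.321]]]
102 [(333, 17), (337, 19)]
108 [(240, 10), (336, 19)]
114 [(244, 26), (251, 6), (320, 13)]
69 [(235, 24), (334, 26)]
75 [(240, 14), (330, 6), (336, 7)]
81 [(333, 7), (336, 11)]
6 [(231, 6)]
265 [(7, 47), (67, 40), (75, 33), (108, 35), (113, 25), (132, 8), (136, 9), (147, 49), (163, 12)]
300 [(7, 47), (67, 38), (75, 31), (107, 33), (113, 13), (123, 10), (147, 35), (154, 7), (163, 11)]
```

View pics/w7.png

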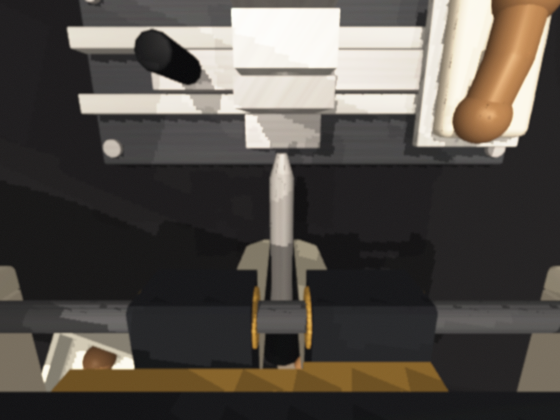

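Cheek top columns 235–335 (centre ≈285), rows 75–108, as predicted; the pin tip at 282 needs ~1.2 mm to stand +x. Correct and insert with force checks.

```bash
python3 -m pendant '[[0.004,0.0007,0.001,0,0,0,-1],[-0.0054,0.0329,0,0,0,0,-1],[-0.0054,0.0329,0,0,0,0,-1],[-0.0054,0.0329,0,0,0,0,-1],[0,0,0,0,0,0,-1]]' 40;python3 -m pendant '[[0,0,0,0,0,0,-1],[0,0,0,0,0,0,-1]]' 40
```

```text
time: 13.5
eef_pos: [600.9, -64.3, 253.5]
ee_rot: [0.646, 0.763, -0.0, -0.0]
ft_force: [-0.3, -0.6, -0.6]
finger_gap: 10.8
grasp_force: 40.0
time: 13.75
eef_pos: [601.2, -65.7, 253.6]
ee_rot: [0.647, 0.763, -0.0, 0.0]
ft_force: [0.4, 0.8, 0.0]
finger_gap: 10.6
grasp_force: 40.0
```

Tip entered the first cheek without force. Continue.

```bash
python3 -m pendant '[[-0.0054,0.0329,0,0,0,0,-1],[-0.0027,0.0165,0,0,0,0,-1],[0,0,0,0,0,0,-1],[0,0,0,0,0,0,-1]]' 40;python3 -m pendant '[[-0.0054,0.0329,0,0,0,0,-1],[-0.0054,0.0329,0,0,0,0,-1],[0,0,0,0,0,0,-1],[0,0,0,0,0,0,-1]]' 40; python3 meas.py w8.png
```

```text
time: 14.25
eef_pos: [598.7, -50.6, 253.6]
ee_rot: [0.647, 0.763, -0.0, 0.0]
ft_force: [-1.3, 0.3, -0.9]
finger_gap: 10.7
grasp_force: 40.0
time: 14.75
eef_pos: [595.5, -30.7, 253.6]
ee_rot: [0.647, 0.763, -0.0, 0.0]
ft_force: [0.0, 0.6, -0.9]
finger_gap: 10.7
grasp_force: 40.0
[595.464 -30.709 253.597] [1.735 0.    3.141] [595.475 -30.872 253.577]
[[[237.541 258.844]
  [325.174 259.043]]

 [[236.562 234.141]
  [326.279 234.345]]

 [[234.272 176.366]
  [328.863 176.585]]

 [[233.129 147.529]
  [330.153 147.755]]]
252 [(236, 24), (290, 15), (317, 19), (325, 24)]
258 [(237, 13), (267, 11), (271, 8), (295, 10), (316, 13), (324, 15)]
264 [(238, 22), (267, 26), (271, 20), (291, 19), (295, 25), (324, 24)]
228 [(237, 14), (324, 11)]
234 [(236, 25), (326, 33)]
240 [(236, 29), (325, 35)]
170 [(304, 6), (327, 12), (331, 7)]
176 [(240, 11), (329, 10)]
182 [(237, 10), (328, 6), (331, 8)]
141 [(245, 17), (318, 11)]
147 [(235, 6), (289, 6), (327, 6)]
153 []
265 [(83, 10), (102, 42), (120, 9), (137, 30), (146, 33)]
300 [(84, 12), (102, 40), (132, 8), (137, 27), (146, 25)]
```

Pin centred (281 vs fork 280.7), seat 39 mm from home. Let go.

```bash
python3 -m pendant '[[0,0,0,0,0,0,-0.5],[0,0,0,0,0,0,-0.1],[0,0,0,0,0,0,-0.1],[0,0,0,0,0,0,-0.1],[0,0,0,0,0,0,-0.1]]';python3 -m pendant '[[0,0,0,0,0,0,-0.1],[0.0054,-0.0329,0,0,0,0,-0.1],[0.0108,-0.0658,0,0,0,0,-0.1],[0.0054,-0.0329,0,0,0,0,-0.1],[0,0,0,0,0,0,-0.1]]'
python3 - <<'E'
from look import *
im=look('w9.png',{'pin_mid':85,'pin_seat':85,'fork_center':85})
E
```

```text
time: 15.42
eef_pos: [595.5, -30.9, 253.6]
ee_rot: [0.647, 0.763, -0.0, 0.0]
ft_force: [0.9, 0.1, -0.4]
finger_gap: 42.2
grasp_force: 0.0
time: 16.05
eef_pos: [602.0, -71.7, 253.5]
ee_rot: [0.648, 0.762, -0.0, 0.0]
ft_force: [-0.2, -0.5, 0.3]
finger_gap: 41.5
grasp_force: 0.0
t 16.1 tcp [601.929 -71.097 253.436] [ 1.733 -0.    -3.141] [ 0.212 -0.133 -0.427]
pin_mid [280.9 154.2] 0.67 [591.609 -11.789  85.   ]
pin_seat [278.9 188.1] 0.65 [593.297 -28.017  85.   ]
fork_center [281.  104.8] 0.76 [587.919  10.862  85.   ]
```

View pics/w9.png

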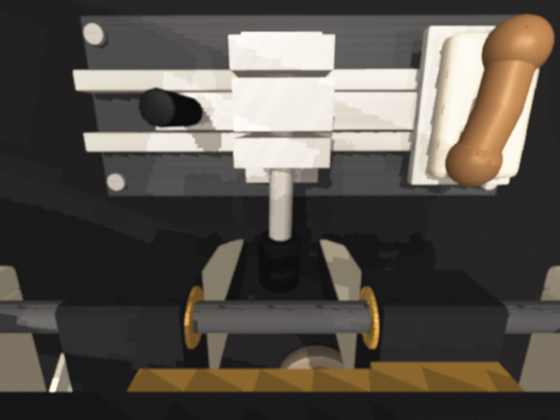

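Pin stays in the holes, knob at (280,262) lies between the fingers. Grip the knob and drive it in.

```bash
python3 -m pendant '[[0,0,0,0,0,0,-1],[0,0,0,0,0,0,-1],[0,0,0,0,0,0,-1],[0,0,0,0,0,0,-1]]' 15; python3 -m pendant '[[-0.0027,0.0165,0.003,0,0,0,-1],[-0.0054,0.0329,0,0,0,0,-1],[-0.0027,0.0165,0,0,0,0,-1],[0,0,0,0,0,0,-1]]';python3 -m pendant '[[-0.0027,0.0165,0,0,0,0,-1],[-0.0027,0.0165,0,0,0,0,-1],[-0.0027,0.0165,0,0,0,0,-1],[0,0,0,0,0,0,-1]]'
```

```text
time: 16.75
eef_pos: [601.9, -70.2, 253.5]
ee_rot: [0.647, 0.763, 0.0, -0.0]
ft_force: [0.1, 0.6, 0.5]
finger_gap: 22.3
grasp_force: 15.0
time: 17.25
eef_pos: [599.2, -51.8, 256.0]
ee_rot: [0.647, 0.763, -0.001, 0.002]
ft_force: [-0.8, -10.3, 5.1]
finger_gap: 22.4
grasp_force: 15.0
time: 17.75
eef_pos: [597.1, -37.9, 257.0]
ee_rot: [0.647, 0.762, -0.001, 0.003]
ft_force: [-2.2, -14.9, 10.2]
finger_gap: 22.6
grasp_force: 15.0
```

```bash
python3 -m pendant '[[0,0,0.008,0,0,0,-1],[0,0,0,0,0,0,-1],[0,0,0,0,0,0,-1]]'; python3 - <<'E'
from look import *
im=look('w10.png',{'pin_mid':85,'pin_seat':85,'fork_center':85,'handle':71})
for n in('scene','side'):
    snap(n)
    for t in('pin_mid','pin_seat','fork_center'): print(n,t,[(np.round(r['uv'],1),round(r['conf'],2)) for r in ctrl.pinpoint(n,t)][:3])
E
python3 meas.py w11.png
```

```text
time: 18.12
eef_pos: [596.5, -36.0, 257.5]
ee_rot: [0.647, 0.763, -0.0, 0.001]
ft_force: [0.1, -4.7, 4.9]
finger_gap: 22.5
grasp_force: 15.0
t 18.175 tcp [596.52  -36.009 257.555] [1.735 0.001 3.141] [-0.232 -4.835  4.818]
pin_mid [280.3 161.3] 0.79 [586.817  18.653  85.   ]
fork_center [285.3 179.8] 0.81 [590.823   9.91   85.   ]
handle [180.6 174.1] 0.79 [534.405   1.135  71.   ]
scene pin_mid [(array([323.2, 245.2]), 0.54)]
scene pin_seat [(array([316.1, 253.3]), 0.56)]
scene fork_center [(array([317.2, 249.9]), 0.84)]
side pin_mid [(array([298.4, 382.1]), 0.69), (array([265.7, 276.9]), 0.59)]
side pin_seat [(array([264.9, 283.8]), 0.77), (array([284.1, 384.2]), 0.69), (array([230.2, 173.4]), 0.38)]
side fork_center [(array([232.6, 179.5]), 0.56)]
[596.559 -36.01  257.556] [1.735 0.001 3.141] [596.557 -36.009 257.581]
[[[237.488 244.14 ]
  [323.717 244.271]]

 [[236.507 219.506]
  [324.762 219.646]]

 [[234.214 161.945]
  [327.205 162.108]]

 [[233.071 133.241]
  [328.422 133.417]]]
238 [(236, 34), (323, 39)]
244 [(236, 22), (259, 16), (303, 21), (324, 22)]
250 [(233, 23), (258, 26), (304, 32), (329, 26)]
213 [(237, 17), (322, 12)]
219 [(236, 21), (324, 30)]
225 [(236, 28), (324, 38)]
155 [(307, 7)]
161 [(241, 8), (325, 7), (329, 12)]
167 [(237, 13), (327, 9)]
127 [(243, 34), (267, 20), (271, 8), (290, 12), (305, 21), (317, 31)]
133 [(255, 7)]
139 []
265 [(75, 13), (93, 41), (121, 6), (128, 28), (132, 26), (161, 37), (167, 35)]
300 [(75, 13), (93, 39), (115, 12), (132, 27), (146, 7), (161, 36), (167, 34)]
```

```bash
python3 -m pendant '[[-0.0016,0.0099,0.002,0,0,0,-1],[-0.0011,0.0066,0,0,0,0,-1],[0,0,0,0,0,0,-1],[0,0,0,0,0,0,-1]]'; python3 -m pendant '[[-0.0016,0.0099,0,0,0,0,-1],[0,0,0,0,0,0,-1],[0,0,0,0,0,0,-1]]'
```

```text
time: 19.32
eef_pos: [595.7, -31.0, 258.0]
ee_rot: [0.647, 0.763, -0.0, 0.001]
ft_force: [-0.6, -5.7, 3.6]
finger_gap: 22.4
grasp_force: 15.0
time: 19.7
eef_pos: [595.3, -29.4, 258.1]
ee_rot: [0.647, 0.762, -0.001, 0.002]
ft_force: [0.5, -13.3, 2.4]
finger_gap: 22.5
grasp_force: 15.0
```

```bash
python3 -m pendant '[[-0.0016,0.0099,0,0,0,0,-1],[0,0,0,0,0,0,-1],[0,0,0,0,0,0,-1]]';  python3 meas.py w12.png
```

```text
time: 20.08
eef_pos: [595.0, -27.4, 258.4]
ee_rot: [0.647, 0.762, -0.002, 0.003]
ft_force: [0.3, -18.9, 3.8]
finger_gap: 22.3
grasp_force: 15.0
[595.002 -27.422 258.416] [1.734 0.006 3.14 ] [595.001 -27.404 258.39 ]
[[[238.581 259.297]
  [323.05  259.341]]

 [[237.604 235.569]
  [324.049 235.619]]

 [[235.322 180.145]
  [326.382 180.211]]

 [[234.185 152.518]
  [327.545 152.592]]]
253 [(231, 22), (276, 14), (322, 11), (330, 24)]
259 [(228, 23), (256, 17), (280, 8), (306, 16), (333, 24)]
265 [(225, 23), (255, 27), (306, 25), (336, 24)]
229 [(238, 21), (324, 12)]
235 [(237, 22), (323, 33), (330, 6)]
241 [(237, 31), (323, 39)]
174 [(298, 6), (325, 17), (328, 12)]
180 [(240, 15), (327, 16)]
186 [(295, 6), (326, 13), (329, 16)]
146 [(243, 19), (270, 14), (290, 15), (318, 15)]
152 [(235, 7)]
158 [(234, 19), (305, 6), (326, 19)]
265 [(87, 11), (105, 39), (139, 30), (151, 33)]
300 [(87, 13), (105, 39), (117, 16), (139, 6), (151, 33)]
```

```bash
python3 -m pendant '[[0,0,0,0,0,0,-0.4],[0,0,0,0,0,0,-0.1],[0,0,0,0,0,0,-0.1],[0,0,0.1,0,0,0,-0.1],[0.0108,-0.0658,0.15,0,0,0,-0.1]]';python3 -m pendant '[[0,0,0,0,0,0,-0.1],[0,0,0,0,0,0,-0.1],[0,0,0,0,0,0,-0.1]]'
python3 - <<'E'
from look import *
o=ctrl.get_obs();im=look('w13.png',{'pin_mid':85,'pin_seat':85,'fork_center':85,'handle':71})
F=np.array([588.8,8.0]);n=np.array([-.162,.987]);x=np.array([.987,.162])
for nm,s,t,z in(('knobend',0,-55,85),('knobtop end',0,-55,96.5),('knobtop front',0,-25,96.5),('tip',0,60,85),('cheek near',0,-25,105),('cheekfar',0,25,105)):print(nm,proj('wrist',[*(F+s*x+t*n),z]))
for k in ctrl.masks_of('wrist','pin_mid')[:2]:
    v,u=np.nonzero(k['mask']);print(k['conf'],k['bbox'],[(r,u[v==r].min(),u[v==r].max()) for r in range(v.min(),v.max()+1,8) if (v==r).any()])
g=cv2.cvtColor(im,cv2.COLOR_RGB2GRAY)
print([int(a) for a in g[60:300:4,281]])
E
```

```text
time: 20.75
eef_pos: [596.7, -42.9, 330.6]
ee_rot: [0.646, 0.763, -0.001, -0.003]
ft_force: [1.3, -0.6, 0.1]
finger_gap: 41.9
grasp_force: 0.0
time: 21.12
eef_pos: [597.1, -43.9, 330.5]
ee_rot: [0.647, 0.763, -0.001, -0.001]
ft_force: [-1.0, 0.4, -0.5]
finger_gap: 41.6
grasp_force: 0.0
t 21.175 tcp [597.118 -43.967 330.625] [ 1.735 -0.001 -3.139] [ 0.37  -0.181  0.81 ]
pin_mid [284.4 131.4] 0.76 [587.225  23.558  85.   ]
handle [212.2 148.3] 0.64 [535.047   1.121  71.   ]
knobend [281.971 224.041]
knobtop end [281.978 228.994]
knobtop front [282.09  189.489]
tip [282.425  63.223]
cheek near [282.101 192.093]
cheekfar [282.317 116.514]
0.68 [268.8, 64.1, 295.4, 229.1] [(64, np.int64(282), np.int64(285)), (72, np.int64(278), np.int64(289)), (80, np.int64(276), np.int64(291)), (88, np.int64(276), np.int64(291)), (96, np.int64(276), np.int64(291)), (104, np.int64(276), np.int64(291)), (112, np.int64(276), np.int64(292)), (136, np.int64(277), np.int64(291)), (200, np.int64(269), np.int64(298)), (208, np.int64(269), np.int64(298)), (216, np.int64(268), np.int64(297)), (224, np.int64(270), np.int64(296))]
0.5 [193.3, 94.2, 460.0, 204.6] [(93, np.int64(383), np.int64(455)), (101, np.int64(380), np.int64(456)), (109, np.int64(380), np.int64(458)), (117, np.int64(379), np.int64(456)), (125, np.int64(379), np.int64(453)), (133, np.int64(327), np.int64(452)), (141, np.int64(194), np.int64(452)), (149, np.int64(194), np.int64(451)), (157, np.int64(194), np.int64(449)), (165, np.int64(256), np.int64(447)), (173, np.int64(375), np.int64(446)), (181, np.int64(374), np.int64(445)), (189, np.int64(373), np.int64(444)), (197, np.int64(374), np.int64(442))]
[44, 170, 229, 234, 235, 236, 237, 223, 222, 221, 222, 222, 222, 221, 217, 242, 242, 250, 250, 234, 202, 253, 252, 252, 251, 251, 251, 251, 175, 203, 224, 224, 219, 204, 27, 28, 28, 27, 27, 27, 27, 27, 29, 30, 30, 31, 30, 30, 30, 30, 32, 30, 29, 30, 31, 31, 30, 29, 34, 45]
```

Tip (row 64) and knob end (row 229) match the predicted home position (63 and 229), and the robot is clear. Handing in.

```bash
python3 -c "
from workcell import ctrl
print(ctrl.job_done())"
```

```text
the job is handed in; nothing more can be done
None
```

The slide is lined up and the pin runs through cheek, tongue and cheek. By my last wrist image its knob is up against the fork, within about 1 mm of home. I handed the job in at about 21 s with the robot clear, but no verdict came back.

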